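# Release the latched key of a bench switch box

### The arm

A 6-joint arm with a two-finger parallel gripper is mounted at the origin on the work surface. World frame = base frame: x ahead of the robot, y to its left, z up, the work surface at z = 0. Lengths are in m, angles in rad, forces in N, time in s.
With the tool pointing down it reaches from about 0.375 to 0.9 m from the base axis. Payload 3.1 kg.
Tool frame: the origin (TCP) lies on the centre line of the jaws, within the pads' length; the fingertips stand 14 mm ahead of it and the grasp point (between the pads) lies 5 mm behind it; y points along the fingers, z is the direction in which the jaws open and shut, and the axes are right-handed (so a half turn about y gives the same grasp; the last joint's range is limited). The gripper opens to 87 mm and grips with 3 to 60 N. Pads are 19 mm wide; open, the fingers measure 117 mm over their backs; the gripper's body (75 mm by 190 mm) begins 51 mm behind the grasp point.
Start: joints at [-1.51, 0.527, 1.433, -0, 1.181, -0.178], TCP at [0.148, -0.607, 0.237] pointing down, gripper open.
Joint ranges: [-3.08, 3.08], [-0.75, 2.2], [0.22, 2.44], [-1.43, 4.57], [0, 2.65], [-2.85, 2.85]. Speed limits (rad/s): [2.79, 2.79, 3.14, 3.14, 3.14, 3.14].

### API

Orientations are given as a unit quaternion [x, y, z, w].
In Python, from rig import robot, vision gives the robot as it stands.
- The arm moves only by the shell command python3 -m crank 'ROWS' [FORCE]. ROWS is JSON, a list of rows, each a list of 7 numbers: the shift along the tool's x, y, z as a fraction of full scale, then the turn, a rotation vector about the tool's x, y, z as a fraction of full scale, then the gripper command: -1 is shut, 1 is fully open, values between are in proportion. In form: [[x, y, z, wx, wy, wz, grip], ...]. A call has 1 to 10 rows; each row is the pose to reach, as a shift and turn from the pose commanded when the call began, along the tool's axes at that moment, turning the shorter way round; what a row does not reach only later rows make up. Full scale, the value 1, is 50 cm for a shift and pi rad for a turn. A row lasts 1/8 s, in which the tool goes at most 62.5 mm and 10.7 degrees, less where a joint would pass 70% of its speed; a pose out of reach is approached as far as the arm can. A call with a number of a shift or a turn outside -1 to 1 is refused whole. A call with a gripper value outside its range is refused whole. The fingers move at their own pace and stop on an object; FORCE is the grip in N (left out, the last holds). Time passes only in rows, so rows that repeat a pose let the fingers close. It gives the time, the measured TCP pose, the force and the opening at its end, in the units of the state.
- robot.get_obs(): the state, without advancing time (a new reading comes with each control period).
- vision.camera(name): name is "scene" or "side" or "wrist"; returns the picture (400x640x3 uint8, blue, green, red); there is no depth.
- vision.camera_info(name): a dict with "vfov" (degrees; the focal length in pixels is half the picture's height over the tangent of half this angle, whatever the lens; pixels are square), "cx", "cy" (the principal point, pixels), "world_from_camera" (4x4, takes a point from camera to world coordinates); the wrist camera has in their place "tool_from_camera" (4x4, takes a point from camera to tool coordinates, whose origin is the TCP and whose axes are the tool frame's). Camera axes: x right, y up, looking along -z (the intrinsics and any distortion apply to the point x, -y, -z); pixel columns grow to the right and rows downward; lengths in m; the calibration is good to about 2 mm. A picture is of the moment at which its call begins: read the wrist's pose just before it. camera_info takes no time and is no camera call.
- robot.hand_in(): hands the job in, once; it reports no verdict.
The state is a dict: "time": time; "q": joint angles; "joint_velocities": joint speeds; "joint_torque": joint torques, N m; "position": TCP position; "tool_rot": TCP orientation; "ft_force": force on the tool from outside, world axes, zero at the start; "moment": the same for the moment, N m; "grip_width": finger opening in m.
Only numpy, scipy, OpenCV 4.12 (cv2) and the standard library are available. Lean on these libraries where they do the work, as an engineer would, in place of code of your own. Each camera call takes 0.05 s, during which the arm holds its last target.

### The job

One of the four identical keys on the white switch box has been left latched down. Tap each key lightly with a fingertip, one after another from the robot's left to its right, to feel which one it is, without pushing any key in; only after all four taps press the latched key fully down and let it spring up, so that all four keys stand up. Pick nothing up, and leave the reel, the jar and the screwdriver where they are.

Things in the scene. Friction and masses are not known exactly. Their poses are not given: they have to be found in the camera images.
- switchbox: white plastic switch box fixed to the bench, 120 (its x) x 210 (its y) x 55 mm high, with a black bezel on its flat top (top face 55 mm above the bench) and a row of four identical grey square keys along its y axis. Origin at the centre of its underside; z up; its yaw turns up to 0.4 rad either way from the robot's axes. The keys sit at x = -12 mm and y = +67.5, +22.5, -22.5, -67.5 mm in its frame (key 1 to key 4: key 1 is the robot's leftmost).
- key1_top (a point): centre of the top face of key 1 (the robot's leftmost): a grey cap 22 x 22 mm, 45 mm from the next one. The point moves with the cap: 73 mm above the bench when the key is up, 67 mm when it is latched down, 64 mm when pushed to its stop.
- key2_top (a point): centre of the top face of key 2: a grey cap 22 x 22 mm, 45 mm from the next one. The point moves with the cap: 73 mm above the bench when the key is up, 67 mm when it is latched down, 64 mm when pushed to its stop.
- key3_top (a point): centre of the top face of key 3: a grey cap 22 x 22 mm, 45 mm from the next one. The point moves with the cap: 73 mm above the bench when the key is up, 67 mm when it is latched down, 64 mm when pushed to its stop.
- key4_top (a point): centre of the top face of key 4 (the robot's rightmost): a grey cap 22 x 22 mm, 45 mm from the next one. The point moves with the cap: 73 mm above the bench when the key is up, 67 mm when it is latched down, 64 mm when pushed to its stop.
- key1 (a joint): how far key 1 is pushed down, in m: 0 up, 0.006 latched, 0.009 at its stop. A sprung key: it begins to give at 1.5 N and needs 0.5 N more per mm (4.5 N at 6 mm, 6 N at the stop), and springs back when let go. The one latched key does not move under less than 4.5 N; pushed 2 to 3 mm farther (about 6.5 N, to its stop) and let go, it springs up and stays up. An up key counts as switched in when pushed 5 mm.
- key2 (a joint): how far key 2 is pushed down, in m: 0 up, 0.006 latched, 0.009 at its stop. A sprung key: it begins to give at 1.5 N and needs 0.5 N more per mm (4.5 N at 6 mm, 6 N at the stop), and springs back when let go. The one latched key does not move under less than 4.5 N; pushed 2 to 3 mm farther (about 6.5 N, to its stop) and let go, it springs up and stays up. An up key counts as switched in when pushed 5 mm.
- key3 (a joint): how far key 3 is pushed down, in m: 0 up, 0.006 latched, 0.009 at its stop. A sprung key: it begins to give at 1.5 N and needs 0.5 N more per mm (4.5 N at 6 mm, 6 N at the stop), and springs back when let go. The one latched key does not move under less than 4.5 N; pushed 2 to 3 mm farther (about 6.5 N, to its stop) and let go, it springs up and stays up. An up key counts as switched in when pushed 5 mm.
- key4 (a joint): how far key 4 is pushed down, in m: 0 up, 0.006 latched, 0.009 at its stop. A sprung key: it begins to give at 1.5 N and needs 0.5 N more per mm (4.5 N at 6 mm, 6 N at the stop), and springs back when let go. The one latched key does not move under less than 4.5 N; pushed 2 to 3 mm farther (about 6.5 N, to its stop) and let go, it springs up and stays up. An up key counts as switched in when pushed 5 mm.
- spool_mid (a point): middle of a black reel with a silvery core standing on end, 50 mm across, 40 mm high, loose; leave alone
- fluxjar_mid (a point): middle of a small amber jar with black lid, 44 mm across, 50 mm high, loose; leave alone
- driver_mid (a point): middle of a blue-handled screwdriver 160 mm long lying beyond the box, loose; leave alone

How it is judged:
On the way, in this order (a step that is already met when the one before it is completed fails the run):
1. the leftmost key (key 1) is tapped by the fingers (over 0.3 N) while the latched key is still down (contact force between the fingers and key1 above 0.3 N and value of joint any of key1, key2, key3, key4 above 0.005 m), for 0.04 s.
2. the second key (key 2) is tapped by the fingers (over 0.3 N) while the latched key is still down (contact force between the fingers and key2 above 0.3 N and value of joint any of key1, key2, key3, key4 above 0.005 m), for 0.04 s.
3. the third key (key 3) is tapped by the fingers (over 0.3 N) while the latched key is still down (contact force between the fingers and key3 above 0.3 N and value of joint any of key1, key2, key3, key4 above 0.005 m), for 0.04 s.
4. the rightmost key (key 4) is tapped by the fingers (over 0.3 N) while the latched key is still down (contact force between the fingers and key4 above 0.3 N and value of joint any of key1, key2, key3, key4 above 0.005 m), for 0.04 s.
5. the latched key has been pressed and released: all four keys stand up (value of joint each of key1, key2, key3, key4 below 0.0015 m), for 0.2 s.
At the end, for the whole second after the job is handed in: All four keys stand up (each pushed down less than 1.5 mm), and the reel, the jar and the screwdriver are within 15 mm of where they began (all of step 5 and distance of each of spool_mid, fluxjar_mid, driver_mid from where it was at the start of the episode below 0.015 m); the robot touches nothing.
It fails at once if a key that was up is pushed in 5 mm or more (switched in) ((value of joint key1 above 0.005 m and distance of key1_top from where it was at the start of the episode above 0.0045 m) or (value of joint key2 above 0.005 m and distance of key2_top from where it was at the start of the episode above 0.0045 m) or (value of joint key3 above 0.005 m and distance of key3_top from where it was at the start of the episode above 0.0045 m) or (value of joint key4 above 0.005 m and distance of key4_top from where it was at the start of the episode above 0.0045 m)).
It fails at once if the reel, the jar or the screwdriver is shoved, lifted or carried more than 15 mm (distance of any of spool_mid, fluxjar_mid, driver_mid from where it was at the start of the episode above 0.015 m).
It also fails if it takes over 43 s, if anything falls off the work surface, if the arm or the gripper's body presses on something with over 40 N, if the wrist force passes 120 N, or if a joint passes its speed limit or range.

## Working session

There is one attempt and no reset: what is moved stays moved. The work goes in short steps, Python scripts to look and compute and a shell command to move; the robot and the scene stay as the last step left them, time stands still between calls to the robot, and variables do not carry over. Pictures are saved under pics/ and viewed, and the job is handed in when it is done.

```bash
mkdir -p pics; ls; python3 - <<'E'
from rig import robot, vision
import cv2
o=robot.get_obs()
print({k:(o[k]) for k in o})
for n in ["scene","side","wrist"]:
    im=vision.camera(n); cv2.imwrite(f"pics/{n}0.png",im); print(n,vision.camera_info(n))
E
```

```text
pics
{'time': 0.0, 'q': array([-1.50952668e+00,  5.28466705e-01,  1.43391149e+00, -7.17477447e-05,
        1.18140128e+00, -1.78490405e-01]), 'joint_velocities': array([-0.00177704,  0.00056748, -0.00018632,  0.00106   ,  0.00061227,
       -0.00099797]), 'joint_torque': array([-3.91797971e-05, -4.40043783e+01, -1.76591849e+01,  6.34789048e-02,
        5.81862952e-02, -1.69368645e-04]), 'position': array([ 0.14838941, -0.60639423,  0.23556836]), 'tool_rot': array([-0.08455275,  0.7028035 , -0.70125709,  0.0845965 ]), 'ft_force': array([0.01116908, 0.22772902, 0.05629318]), 'moment': array([-0.01844252,  0.06185454,  0.02288624]), 'grip_width': 0.08685036799878208}
scene {'vfov': 49.21365648487472, 'cx': 316.99494116079353, 'cy': 204.26190239851024, 'world_from_camera': array([[ 0.86718915, -0.33794939,  0.36575017,  0.94295953],
       [ 0.49775217,  0.6104033 , -0.61615792, -0.53083601],
       [-0.01502492,  0.71637841,  0.69755016,  0.75811239],
       [ 0.        ,  0.        ,  0.        ,  1.        ]])}
side {'vfov': 48.698284027925915, 'cx': 319.7254153629412, 'cy': 193.07493461904406, 'world_from_camera': array([[ 9.18996081e-01,  2.24902158e-01, -3.23829001e-01,
         2.64117029e-01],
       [-3.94266384e-01,  5.25202637e-01, -7.54132753e-01,
        -6.99272224e-01],
       [ 4.69761320e-04,  8.20719934e-01,  5.71330526e-01,
         6.61856875e-01],
       [ 0.00000000e+00,  0.00000000e+00,  0.00000000e+00,
         1.00000000e+00]])}
wrist {'vfov': 61.68167873727602, 'cx': 317.2144014548778, 'cy': 202.6247850274395, 'tool_from_camera': array([[-9.51509133e-04, -9.62419206e-01, -2.71566503e-01,
        -7.37649631e-02],
       [-6.83817778e-04,  2.71567189e-01, -9.62419240e-01,
        -1.48080999e-01],
       [ 9.99999314e-01, -7.30048694e-04, -9.16518024e-04,
        -9.07934540e-04],
       [ 0.00000000e+00,  0.00000000e+00,  0.00000000e+00,
         1.00000000e+00]])}
```

View pics/scene0.png

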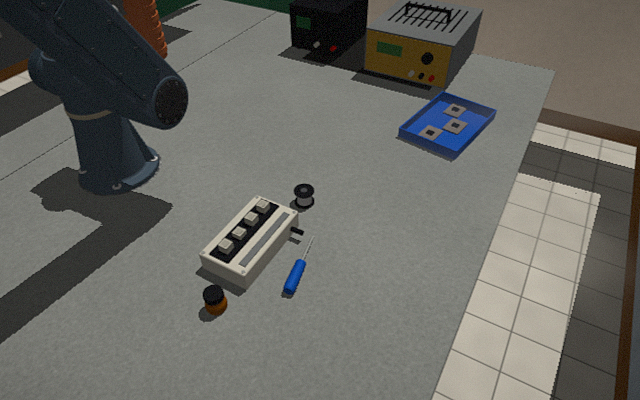

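View pics/side0.png

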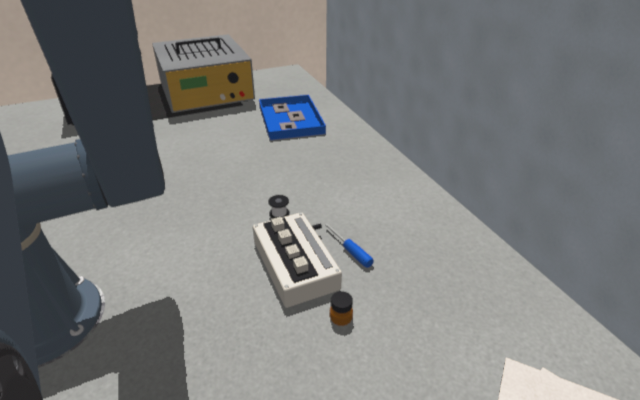

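The scene view shows the box around (250,240), keys from (263,205) to (226,245), jar at (215,300), reel at (304,196) and screwdriver at (297,268). The side view shows the same box around (295,255). Next I'll enlarge both.

```bash
python3 - <<'E'
import cv2,numpy as np
a=cv2.imread("pics/scene0.png")[180:320,185:325]; b=cv2.imread("pics/side0.png")[190:330,240:380]
cv2.imwrite("pics/z0.png",np.hstack([cv2.resize(x,(400,400),interpolation=cv2.INTER_CUBIC) for x in(a,b)]))
E
```

```text
(no output)
```

View pics/z0.png

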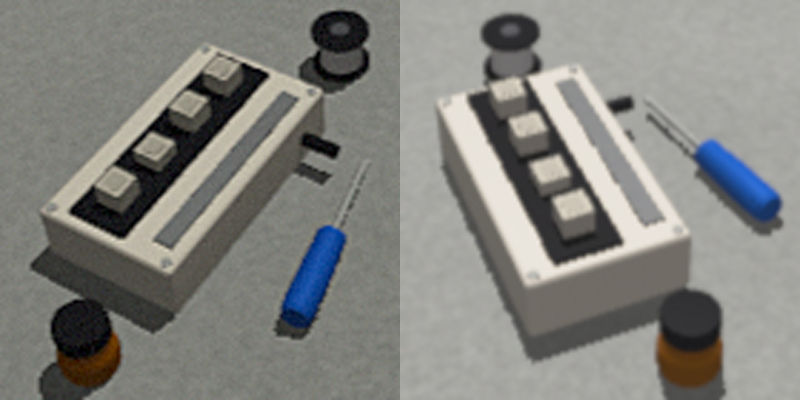

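View pics/wrist0.png

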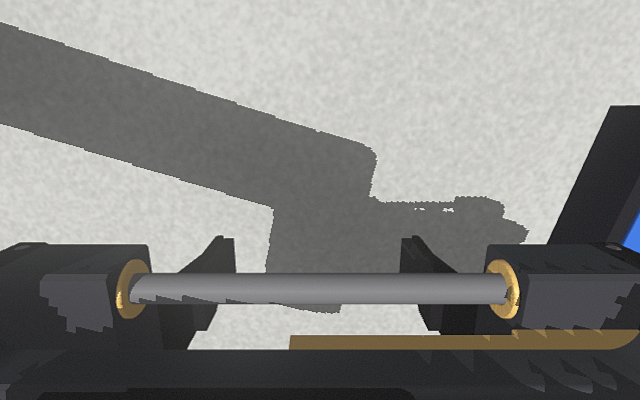

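Both zooms show the box top corners clearly. The third key from the far (left) end looks lower than the others. I'll get the box pose from the corners and check the keys by triangulation.

```bash
cat > h.py <<'E'
import numpy as np
from rig import robot, vision
from scipy.spatial.transform import Rotation as R
def ray(ci,T,uv):
    f=200/np.tan(np.radians(ci["vfov"]/2)); u,v=uv
    d=np.array([(u-ci["cx"])/f,-(v-ci["cy"])/f,-1]); d=T[:3,:3]@d
    return T[:3,3],d
def plane(ci,T,uv,z):
    o,d=ray(ci,T,uv); return o+d*(z-o[2])/d[2]
def fit(W):
    M=np.array([[-.06,.105],[.06,.105],[.06,-.105],[-.06,-.105]])
    c=W.mean(0);A=W-c; H=sum(a[0]*m[0]+a[1]*m[1] for a,m in zip(A,M)); S=sum(a[1]*m[0]-a[0]*m[1] for a,m in zip(A,M))
    return c,np.arctan2(S,H)
def keys(c,y):
    r=np.array([[np.cos(y),-np.sin(y)],[np.sin(y),np.cos(y)]])
    return [c+r@np.array([-.012,k]) for k in(.0675,.0225,-.0225,-.0675)]
E
python3 - <<'E'
from h import *
P={"scene":[(203,43),(324,88),(168,272),(42,212)],"side":[(37,105),(178,64),(290,237),(130,283)]}
O={"scene":(185,180),"side":(240,190)}
# key top centres, zoom px
K={"scene":[(222,72),(189,106),(154,149),(116,186)],"side":[(108,92),(128,128),(150,172),(174,210)]}
s=140/400
rr={}
for n in P:
    ci=vision.camera_info(n);T=ci["world_from_camera"]
    px=lambda p:((p[0]+.5)*s+O[n][0]-.5,(p[1]+.5)*s+O[n][1]-.5)
    W=np.array([plane(ci,T,px(p),.055)[:2] for p in P[n]])
    print(n,W.round(4).tolist(),np.linalg.norm(W-np.roll(W,-1,0),axis=1).round(4))
    c,y=fit(W);print(c.round(4),round(y,3));print(np.round(keys(c,y),4).tolist())
    rr[n]=[ray(ci,T,px(p)) for p in K[n]]
for (o,d),(q,e) in zip(rr["scene"],rr["side"]):
    t=np.linalg.lstsq(np.c_[d,-e],q-o,rcond=None)[0]; a=o+d*t[0];b=q+e*t[1];print(((a+b)/2).round(4),np.linalg.norm(a-b).round(4))
o=robot.get_obs();print(R.from_quat(o["tool_rot"]).as_matrix().round(3))
E
```

```text
scene [[0.4312, 0.048], [0.5467, 0.0518], [0.5466, -0.1548], [0.434, -0.1563]] [0.1156 0.2066 0.1126 0.2044]
[ 0.4896 -0.0528] 0.011
[[0.4769, 0.0145], [0.4774, -0.0305], [0.4779, -0.0755], [0.4783, -0.1205]]
side [[0.4244, 0.0427], [0.5415, 0.0484], [0.5409, -0.1587], [0.4288, -0.1554]] [0.1172 0.2071 0.1121 0.1981]
[ 0.4839 -0.0558] 0.01
[[0.4713, 0.0116], [0.4717, -0.0334], [0.4721, -0.0784], [0.4726, -0.1234]]
[0.4739 0.0171 0.0696] 0.0023
[ 0.4738 -0.0271  0.0696] 0.0008
[ 0.4738 -0.0726  0.0646] 0.0013
[ 0.4743 -0.1178  0.0682] 0.0009
[[-0.971 -0.     0.238]
 [-0.238  0.002 -0.971]
 [-0.    -1.    -0.002]]
```

Key tops triangulate to about x=0.474, and key 3 sits roughly 5 mm lower than the rest. I'll move above the box with the gripper shut and the yaw aligned, then look with the wrist camera.

```bash
python3 -m crank '[[-0.095,0,-0.09,0,0.0074,0,-1],[-0.19,0,-0.18,0,0.0147,0,-1],[-0.285,0,-0.27,0,0.022,0,-1],[-0.38,0,-0.36,0,0.0294,0,-1],[-0.475,0,-0.45,0,0.0367,0,-1],[-0.57,0,-0.54,0,0.044,0,-1],[-0.665,0,-0.635,0,0.0515,0,-1],[-0.76,0,-0.725,0,0.0588,0,-1],[-0.855,0,-0.815,0,0.066,0,-1],[-0.947,0,-0.906,0,0.0735,0,-1]]' 10
python3 -m crank '[[0,0,0,0,0,0,-1],[0,0,0,0,0,0,-1],[0,0,0,0,0,0,-1],[0,0,0,0,0,0,-1]]'
python3 - <<'E'
from h import *
import cv2
o=robot.get_obs();np.save("wpose.npy",np.r_[o["position"],o["tool_rot"]])
cv2.imwrite("pics/w1.png",vision.camera("wrist"))
print(o["position"],R.from_quat(o["tool_rot"]).as_matrix().round(3),o["ft_force"],o["time"])
E
```

```text
time: 1.4
position: [0.4857, -0.0785, 0.2366]
tool_rot: [0.003, -0.707, 0.707, -0.003]
ft_force: [0.6, -0.3, -0.2]
grip_width: 0.0015
time: 1.9
position: [0.4842, -0.0817, 0.2365]
tool_rot: [0.002, -0.707, 0.707, -0.002]
ft_force: [0.2, 0.4, -0.4]
grip_width: 0.0002
[ 0.48424042 -0.08170065  0.23652904] [[-1.    -0.     0.006]
 [-0.006 -0.    -1.   ]
 [ 0.    -1.     0.   ]] [ 0.24788632  0.38363079 -0.38515811] 1.9
```

View pics/w1.png

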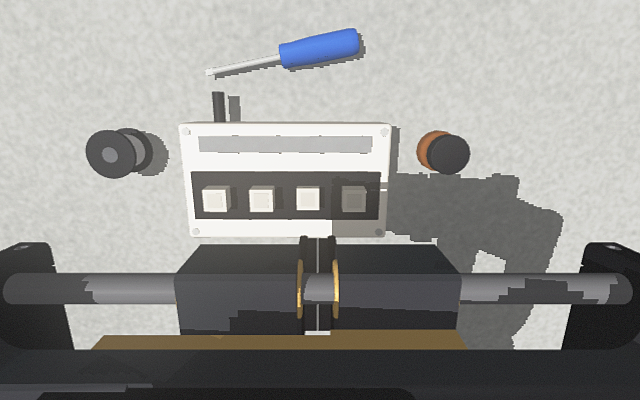

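The wrist picture shows box corners at about (180,124), (390,123), (386,237) and (188,236). The keys are at (213,198), (260,198), (308,198) and (354,198), and the fingertips are at (318,240).

```bash
python3 - <<'E'
from h import *
import cv2
p=np.load("wpose.npy");ci=vision.camera_info("wrist")
T=np.eye(4);T[:3,:3]=R.from_quat(p[3:]).as_matrix();T[:3,3]=p[:3];T=T@ci["tool_from_camera"]
W=np.array([plane(ci,T,q,.055)[:2] for q in [(188,237),(180,124),(390,123),(386,237)]])
print(np.linalg.norm(W-np.roll(W,-1,0),axis=1));c,y=fit(W);print(W.round(4).tolist(),c,y,np.round(keys(c,y),4).tolist())
im=cv2.imread("pics/w1.png")
cv2.imwrite("pics/w1z.png",cv2.resize(im[110:260,170:400],(800,522),interpolation=cv2.INTER_CUBIC))
E
```

```text
[0.11600731 0.20129008 0.11692924 0.20845821]
[[0.4263, 0.0544], [0.5422, 0.0507], [0.5446, -0.1506], [0.4277, -0.1541]] [ 0.48517965 -0.04988432] 0.0068574158776842555 [[0.4727, 0.0175], [0.473, -0.0275], [0.4733, -0.0725], [0.4736, -0.1175]]
```

View pics/w1z.png

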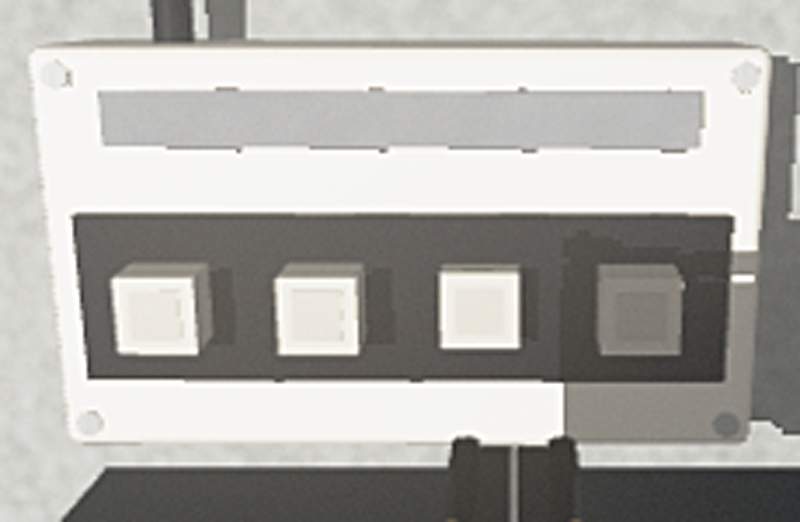

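The three measurements agree within about 3 mm on the keys: key 1 (0.473, 0.0165), with 45 mm pitch toward -y. I'll move over key 1 and go down to 8 mm above it.

```bash
python3 -m crank '[[0.0212,0.05,-0.1,0,0,0,-1],[0.0212,0.1,-0.1965,0,0,0,-1],[0.0212,0.2,-0.1965,0,0,0,-1],[0.0212,0.25,-0.1965,0,0,0,-1],[0.0212,0.283,-0.1965,0,0,0,-1],[0.0212,0.283,-0.1965,0,0,0,-1],[0.0212,0.283,-0.1965,0,0,0,-1],[0.0212,0.283,-0.1965,0,0,0,-1]]'
python3 - <<'E'
from h import *
import cv2
for i in range(3):
    o=robot.get_obs(); print(o["position"].round(4),o["ft_force"].round(2),o["time"]); im=vision.camera("wrist"); 
cv2.imwrite("pics/w2.png",im)
cv2.imwrite("pics/s2.png",np.hstack([cv2.resize(vision.camera(n)[a:a+120,b:b+120],(400,400)) for n,a,b in (("scene",170,200),("side",180,230))]))
E
```

```text
time: 2.95
position: [0.474, 0.0175, 0.0959]
tool_rot: [0.002, -0.707, 0.707, -0.004]
ft_force: [0.5, -0.0, -0.1]
grip_width: 0.0004
[0.474  0.0175 0.0959] [ 0.46 -0.03 -0.06] 2.95
[0.4739 0.0175 0.0959] [-0.72 -1.17  0.78] 3.0
[0.4738 0.0176 0.0958] [-0.55 -0.15 -0.52] 3.05
```

View pics/w2.png

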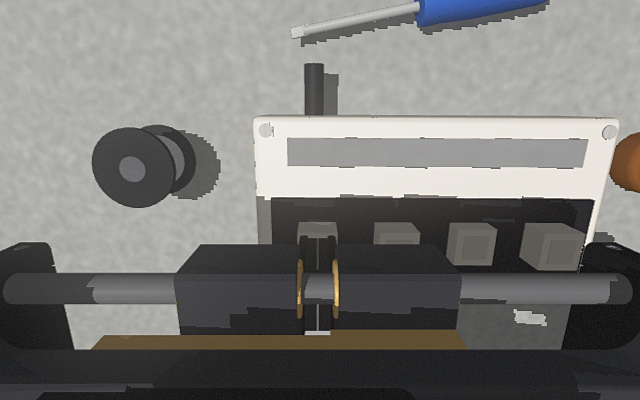

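View pics/s2.png

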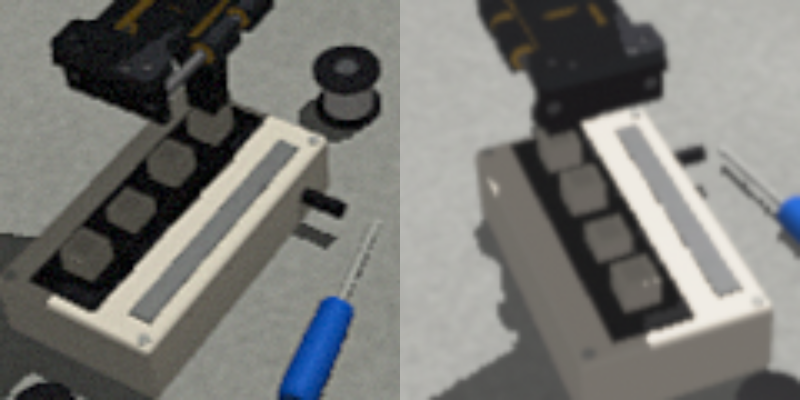

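The fingers sit over key 1, with the seam at column 318 and the key at 298–338. The force reading has about 0.6 N of noise, so I'll average it. First I'll go down to a nominal 1 mm press.

```bash
cat > ft.py <<'E'
from h import *
L=[]
for i in range(8):
    o=robot.get_obs(); L.append(np.r_[o["position"],o["ft_force"]]); vision.camera("wrist")
L=np.array(L);print(L.mean(0).round(4),"sem",(L[:,5].std()/8**.5).round(2),o["time"])
E
python3 -m crank '[[0,0.01,0,0,0,0,-1],[0,0.016,0,0,0,0,-1],[0,0.0196,0,0,0,0,-1],[0,0.0196,0,0,0,0,-1],[0,0.0196,0,0,0,0,-1]]'
python3 ft.py
```

```text
time: 3.82
position: [0.4732, 0.0179, 0.0853]
tool_rot: [-0.003, 0.707, -0.707, 0.003]
ft_force: [-0.8, -0.0, 2.5]
grip_width: 0.0003
[ 0.4732  0.0179  0.0853 -0.667   0.1578  2.2138] sem 0.16 4.175
```

Key 1 reads 2.2 N at TCP z 0.0853, a press of about 1.5 mm, which matches an up key. Now key 2.

```bash
python3 -m crank '[[0,-0.02,0,0,0,0,-1],[0,-0.02,0.045,0,0,0,-1],[0,-0.02,0.09,0,0,0,-1],[0,-0.02,0.09,0,0,0,-1],[0,-0.01,0.09,0,0,0,-1],[0,-0.004,0.09,0,0,0,-1],[0,0,0.09,0,0,0,-1],[0,0,0.09,0,0,0,-1],[0,0,0.09,0,0,0,-1]]'
python3 ft.py
```

```text
time: 5.35
position: [0.4735, -0.0267, 0.0853]
tool_rot: [-0.003, 0.707, -0.707, 0.003]
ft_force: [-0.3, 1.7, 2.1]
grip_width: 0.0004
[ 0.4736 -0.027   0.0853 -0.4588  1.7111  2.4128] sem 0.23 5.7
```

Key 2 is up as well, at 2.4 N. Now key 3, first at the same height, where a latched key would show no force.

```bash
python3 -m crank '[[0,-0.02,0,0,0,0,-1],[0,-0.02,0.045,0,0,0,-1],[0,-0.02,0.091,0,0,0,-1],[0,-0.02,0.091,0,0,0,-1],[0,-0.01,0.091,0,0,0,-1],[0,-0.004,0.091,0,0,0,-1],[0,0,0.091,0,0,0,-1],[0,0,0.091,0,0,0,-1],[0,0,0.091,0,0,0,-1]]'
python3 ft.py
```

```text
time: 6.88
position: [0.4742, -0.0725, 0.0852]
tool_rot: [-0.003, 0.707, -0.707, 0.003]
ft_force: [0.9, 0.3, -0.3]
grip_width: 0.0005
[ 0.4742 -0.0726  0.0853 -0.0401 -0.2053 -0.0937] sem 0.16 7.225
```

No force at that height, so key 3 is the low one. I'll approach it in small steps.

```bash
python3 -m crank '[[0,0.004,0,0,0,0,-1],[0,0.0076,0,0,0,0,-1],[0,0.0086,0,0,0,0,-1],[0,0.0086,0,0,0,0,-1],[0,0.0086,0,0,0,0,-1]]'
python3 ft.py
```

```text
time: 7.9
position: [0.4742, -0.0727, 0.0812]
tool_rot: [0.003, -0.707, 0.707, -0.003]
ft_force: [-0.8, -0.4, 3.8]
grip_width: 0.0007
[ 0.4741 -0.0727  0.0811 -0.849   0.0644  4.1454] sem 0.13 8.25
```

Key 3 gave 4.1 N at z 0.0811 without moving, so it is tapped and is the latched key. Now key 4.

```bash
python3 -m crank '[[0,-0.028,0,0,0,0,-1],[0,-0.028,0.045,0,0,0,-1],[0,-0.028,0.09,0,0,0,-1],[0,-0.028,0.09,0,0,0,-1],[0,-0.018,0.09,0,0,0,-1],[0,-0.0126,0.09,0,0,0,-1],[0,-0.0086,0.09,0,0,0,-1],[0,-0.0086,0.09,0,0,0,-1],[0,-0.0086,0.09,0,0,0,-1]]'
python3 ft.py
```

```text
time: 9.43
position: [0.4742, -0.1172, 0.0853]
tool_rot: [-0.003, 0.707, -0.707, 0.003]
ft_force: [-0.7, 1.7, 2.4]
grip_width: 0.0006
[ 0.4744 -0.1175  0.0853 -1.0406  1.335   2.3046] sem 0.12 9.775
```

Key 4 is up, at 2.3 N. I'll lift, move over key 3, and check by picture that it is still down before pressing.

```bash
python3 -m crank '[[0,-0.04,0,0,0,0,-1],[0,-0.04,-0.045,0,0,0,-1],[0,-0.04,-0.09,0,0,0,-1],[0,-0.04,-0.09,0,0,0,-1]]'
python3 - <<'E'
from h import *
import cv2
cv2.imwrite("pics/s3.png",np.hstack([cv2.resize(vision.camera(n)[a:a+120,b:b+120],(400,400),interpolation=cv2.INTER_CUBIC) for n,a,b in (("scene",170,190),("side",190,230))]))
E
```

```text
time: 10.32
position: [0.4741, -0.0719, 0.1052]
tool_rot: [0.004, -0.707, 0.707, -0.004]
ft_force: [1.2, -0.5, -0.6]
grip_width: 0.0008
```

View pics/s3.png

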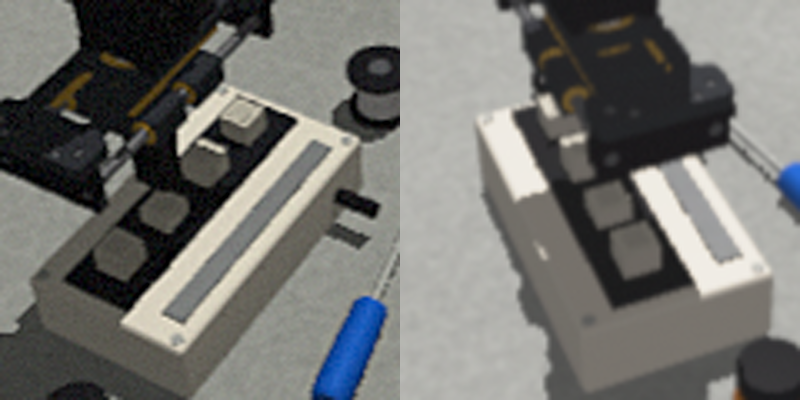

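Key 3 (left crop, about (163,212)) is still lower than the others. Now the press, from z 0.1052 to about 0.077.

```bash
python3 -m crank '[[0,0.03,0,0,0,0,-1],[0,0.044,0,0,0,0,-1],[0,0.05,0,0,0,0,-1],[0,0.054,0,0,0,0,-1],[0,0.0572,0,0,0,0,-1],[0,0.0572,0,0,0,0,-1],[0,0.0572,0,0,0,0,-1]]'
python3 ft.py
```

```text
time: 11.3
position: [0.4742, -0.0734, 0.0782]
tool_rot: [0.003, -0.707, 0.708, -0.004]
ft_force: [-3.5, -2.2, 14.8]
grip_width: 0.0004
[ 0.4742 -0.0734  0.0782 -3.32   -1.6513 13.7674] sem 0.16 11.65
```

At the stop, with 14 N at z 0.0782. I'll release straight up, then check key 3's height with a light touch at the level where an up key answers.

```bash
python3 -m crank '[[0,-0.04,0,0,0,0,-1],[0,-0.08,0,0,0,0,-1],[0,-0.16,0,0,0,0,-1],[0,-0.26,0,0,0,0,-1],[0,-0.3,0.1,0,0,0,-1],[0,-0.3,0.2,0,0,0,-1],[0,-0.3,0.3,0,0,0,-1],[0,-0.3,0.4,0,0,0,-1],[0,-0.3,0.4,0,0,0,-1],[0,-0.3,0.4,0,0,0,-1]]'
python3 - <<'E'
from h import *
import cv2
cv2.imwrite("pics/s4.png",np.hstack([cv2.resize(vision.camera(n)[a:a+140,b:b+140],(400,400),interpolation=cv2.INTER_CUBIC) for n,a,b in (("scene",180,185),("side",190,240))]))
print(robot.get_obs()["ft_force"],robot.get_obs()["time"])
E
```

```text
time: 12.95
position: [0.4753, -0.2722, 0.2263]
tool_rot: [-0.003, 0.708, -0.707, 0.003]
ft_force: [0.6, 1.0, -1.0]
grip_width: 0.0006
[ 0.56906139 -0.22079766  0.4079899 ] 13.05
```

View pics/s4.png

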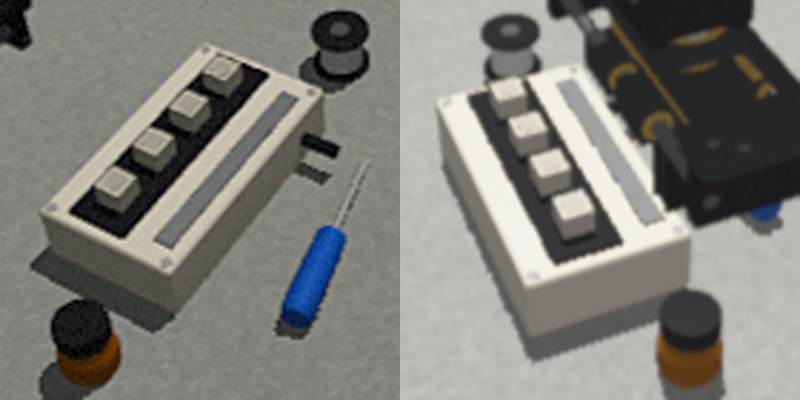

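Key 3 now stands as tall as the others (left crop, about (154,143), up from 149). The reel, jar and screwdriver are in the same pixels as in the first picture, and the gripper is clear. The picture is enough, so I'm skipping the extra touch and handing in.

```bash
python3 -c "
from rig import robot
print(robot.hand_in())"
```

```text
the job is handed in; nothing more can be done
None
```

Key 3 was the latched one. I tapped all four keys from left to right, then pressed key 3 to its stop and released it, and all four now stand up in the final pictures.

- **Taps:** keys 1, 2 and 4 answered with 2.2, 2.4 and 2.3 N at the height of an up key. Key 3 gave nothing at that height, and then 4.1 N about 4 mm lower without moving.
- **Press:** key 3 went down to its stop at about 14 N, more than the roughly 6.5 N it needed.
- **Final checks:** in the last scene picture key 3 is as tall as the others. The reel, jar and screwdriver are where they were, and the arm is parked well clear. I judged key 3 up from the pictures alone and skipped the re-touch I had planned.
- **Time and disagreements:** I handed in at about 13 s of the 43 s allowed. The first position estimates from the three cameras differed by up to about 6 mm, but the touches landed where expected. No check failed.

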